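# Level a spin dryer's base and keep the spirit level pressed down

## Task

The front foot of the spin dryer's white levelling base is wound in too far: lay the pocket spirit level flat along the middle of the tray, from the back edge towards the foot, let go of it, and turn the foot's black knob until the bubble sits centred between its two rings. Then take your hand off the knob, press the level down onto the tray firmly but not hard (about 10 N) and finish while still pressing it like that with the bubble centred, so that I can read it and tighten the lock nut. Do not shove the base away and leave the other things where they are.

Things in the scene. Friction and masses are not known exactly. Their poses are not given: they have to be found in the camera images.
- dryer_base: White levelling base of a spin dryer, loose, 2.4 kg: tray 220 mm (own x) x 150 mm (y), flat top 42 mm above the origin, which is under its middle at worktop level. Own +x: back edge on two locked feet (x = 90); -x: front lug with the screw foot (axis x = -140 mm, y = 0). Four rubber seats 6 mm high, 34 mm across at x = +-82, y = +-50. Front starts 0.7-1.5 degrees low; no sideways tilt.
- tray_mid (a point): Middle of the tray's flat top, where the level is to lie (within 35 mm lengthwise, 25 mm sideways, in line with the base's own x within 8 degrees, either way round); axes as the base's. Between here and the level's first place a vacuum cleaner 0.33 m high fills the worktop from world x = 0.52 back, y = -0.20 to +0.05: pass round its front, hand and level clear of it.
- knob_grip (a point): Centre of the black fluted knob on the screw foot: 40 mm across, 26 mm high (13 mm above and below this point), upright axis, top about 84 mm above the worktop. In the room it keeps its height to 1 mm as it is turned, while the front of the base climbs or sinks on it. The tray's front edge is 30 mm from its axis, 16 mm below its underside.
- base_knob (a joint): Turn of the knob in rad, growing CLOCKWISE seen from above, which winds the foot out and LIFTS the front of the base: 12 mm a turn, 230 mm from the rear feet, so 1 rad tilts the base 0.48 degree. Starts at -2.0 to -2.6; the base is level somewhere from -0.5 to +0.5: only the bubble tells. Stops at +-4.2. Turns with about 0.1 N m and stays where it is left.
- level: Pocket spirit level: aluminium beam 160 mm (own x) x 22 mm (y) x 40 mm high (z), 0.17 kg, black end caps, standing upright on its 22 mm wide base. Origin: centre of its underside. The vial lies in a window in the middle of the top (22 mm either way along x), not above the top face; beyond it the top is a flat flange, good to press on.
- level_bubble (a joint): Place of the bubble in the level's vial, in m along the level's own +x from the middle between the two black rings. It runs to the HIGHER end, 6 mm per degree of tilt (stops at +-12 mm), and settles in about a second. The bubble is 10 mm long and the rings stand at +-7.5 mm, so it is between them within 2.5 mm of 0.
- spanner: Bystander, loose, to be left alone: a 110 mm steel open-ended spanner for the lock nut, lying flat just to the right of the base; origin near its middle.
- marker_1: Bystander, loose, to be left alone: a capped marker pen 135 mm long, 17 mm thick, lying to the right of the level; origin under its middle.
- tape_measure: Bystander, loose, to be left alone: a pocket tape measure, 80 x 33 mm, 60 mm high, standing behind the base; origin under its middle.
- peg_1: Bystander, loose, to be left alone: a wooden clothes peg 72 x 15 x 12 mm, lying left of the base near the worktop's edge; origin under its middle.
- tin_small: Bystander, loose, to be left alone: a tin 75 mm across, 58 mm high, behind the base; origin under its middle.

How it is judged:
By the outcome, as a careful person would: the job done as asked, in the order asked, and still so for the second after the job is handed in, while the arm keeps its last pose, push and grip.
It also fails if it takes over 72 s, if anything falls off the work surface, if the arm or the gripper's body presses on something with over 40 N, if the wrist force passes 120 N, or if a joint passes its speed limit or range.

## Robot

A 6-joint arm with a two-finger parallel gripper is mounted at the origin on a cart in front of the work surface, level with it; the furniture and walls round the work are solid. World frame = base frame: x ahead of the robot, y to its left, z up, the work surface at z = 0. Lengths are in mm, angles in rad, forces in N, time in s.
With the tool pointing down it reaches from about 300 to 875 mm from the base axis. Payload 6.4 kg.
Tool frame: the origin (TCP) lies at the very end of the fingers, on their centre line; the grasp point (between the pads) lies 19 mm behind it (r.grip_point_offset is the distance from the TCP to the grasp point, in mm); z points along the fingers, y is the line along which they close (so a half turn about z gives the same grasp; the last joint's range is limited). The gripper opens to 85 mm and grips with 20 to 120 N. Pads are 22 mm wide; open, the fingers measure 114 mm over their backs; the gripper's body (76 mm by 85 mm) begins 54 mm behind the grasp point. The pads swing forward as they close: fully open they stand 13 mm farther back than shut.
Start: joints at [1.13, 0.181, 1.607, -0, 1.354, -0.206], TCP at [133.76, 559.24, 231.288] pointing down, gripper open.
Joint ranges: [-2.99, 2.99], [-0.89, 2.07], [0.3, 2.58], [-1.14, 4.28], [0, 2.63], [-3.12, 3.12]. Speed limits (rad/s): [2.57, 2.57, 3.01, 3.14, 3.14, 3.14].

## Interface

Orientations are given as a 3x3 rotation matrix whose columns are the frame's x, y, z axes.
In Python, from plant import r, cams gives the robot as it stands.
- The arm moves only by the tool carry_out, never from a script. Its argument "steps" is text: rows parted by semicolons, each of 7 numbers parted by spaces: the turn, a rotation vector about the tool's x, y, z in degrees, then the shift along the tool's x, y, z in mm, then the finger opening in mm, from 0 to 85.4. In form: ax ay az tx ty tz hand; .... A call has 1 to 20 rows; each row is the pose to reach, as a shift and turn from the pose commanded when the call began, along the tool's axes at that moment; what a row does not reach only later rows make up. A row lasts 1/12 s, in which the tool goes at most 41.7 mm and 7.16 degrees, less where a joint would pass 70% of its speed; a pose out of reach is approached as far as the arm can. A call with a gripper value outside its range is refused whole. The fingers move at their own pace and stop on an object; the grip force is fixed at half the most. Time passes only in rows, so rows that repeat a pose let the fingers close. It gives the time, the measured TCP pose, the force, the opening and the grip force at its end, in the units of the state.
- r.observe(): the state, without advancing time (a new reading comes with each control period).
- cams.get_image(name): name is "scene" or "top" or "wrist"; returns (picture, depth): 384x512x3 uint8, blue, green, red; 384x512 float32, mm along the optical axis (not along the pixel's ray), 0 where there is no reading.
- cams.camera_model(name): a dict with "fx", "fy", "cx", "cy" (pixels), "distortion" ([k1, k2, p1, p2, k3] as OpenCV has them; the pictures are not rectified), "T" (4x4, takes a point from camera to world coordinates); the wrist camera has in their place "tool_from_camera" (4x4, takes a point from camera to tool coordinates, whose origin is the TCP and whose axes are the flange's). Camera axes: x right, y down, z forward; pixel columns grow to the right and rows downward; lengths in mm; the calibration is good to about 2 mm. A picture is of the moment at which its call begins: read the wrist's pose just before it. camera_model takes no time and is no camera call.
- r.close_job(): hands the job in; it is judged then, once.
The state is a dict: "time_s": time; "q": joint angles; "qd": joint speeds; "joint_efforts": joint torques, N m; "tool_pos": TCP position; "eef_rot": TCP orientation; "force": force on the tool from outside, world axes, zero at the start; "torque": the same for the moment, N m; "grip_width": finger opening in mm; "gripper_force": force on a finger pad.
Only numpy, scipy, OpenCV 4.12 (cv2) and the standard library are available. Lean on these libraries where they do the work, as an engineer would, in place of code of your own. Each camera call takes 0.05 s, during which the arm holds its last target. There are 200 camera calls.

## Working session

There is one attempt and no reset: what is moved stays moved. The work goes in short steps, Python scripts to look and compute and a tool call to move; the robot and the scene stay as the last step left them, time stands still between calls to the robot, and variables do not carry over. Pictures are saved under pics/ and viewed, at most 10 in all, crops included, and the job is handed in when it is done.

Besides the shell and the picture viewer there is one more tool, called by a JSON object that holds its "name" and its "arguments", one argument or row to a line. carry_out: Moves the arm, as the interface text tells. Its arguments: {"type":"object","properties":{"steps":{"type":"string"}},"required":["steps"]}

```bash
mkdir -p pics; cat > h.py <<'E'
import numpy as np, cv2
from plant import r, cams
def cam(name):
    m=cams.camera_model(name)
    K=np.array([[m["fx"],0,m["cx"]],[0,m["fy"],m["cy"]],[0,0,1.]]); D=np.array(m["distortion"],float)
    if "T" in m: T=np.array(m["T"])
    else:
        s=r.observe(); W=np.eye(4); W[:3,:3]=np.array(s["eef_rot"]); W[:3,3]=s["tool_pos"]; T=W@np.array(m["tool_from_camera"])
    return K,D,T
def plane(c,uv,z):
    K,D,T=c
    n=cv2.undistortPoints(np.array(uv,float).reshape(-1,1,2),K,D).reshape(-1,2)
    d=np.c_[n,np.ones(len(n))]@T[:3,:3].T
    return T[:3,3]+d*((z-T[2,3])/d[:,2])[:,None]
def cloud(c,depth):
    K,D,T=c
    h,w=depth.shape; v,u=np.mgrid[:h,:w]
    n=cv2.undistortPoints(np.c_[u.ravel(),v.ravel()].astype(float).reshape(-1,1,2),K,D).reshape(-1,2)
    p=np.c_[n,np.ones(len(n))]*depth.ravel()[:,None]
    return (p@T[:3,:3].T+T[:3,3]).reshape(h,w,3)
E
python3 - <<'E'
from h import *
print(r.observe())
for n in("scene","top"):
    c=cam(n); im,d=cams.get_image(n); np.savez(n+".npz",im=im,d=d)
    cv2.imwrite(f"pics/{n}0.png",im); print(n,c[0][0,0],c[2].round(2).tolist())
E
```

```text
{'time_s': 0.0, 'q': array([ 1.12968129e+00,  1.81535271e-01,  1.60802944e+00, -6.41214928e-06,
        1.35380429e+00, -2.06312200e-01]), 'qd': array([ 0.00179092, -0.00057703,  0.00086707, -0.00160055,  0.00079726,
        0.00157149]), 'joint_efforts': array([-4.05310857e-05, -4.44869184e+01, -3.51339555e+01, -2.80816130e-04,
        8.75629135e-03,  1.24048483e-05]), 'tool_pos': array([133.51994187, 558.70242963, 230.37704828]), 'eef_rot': array([[-9.72560418e-01,  2.32649236e-01, -7.52744511e-04],
       [ 2.32650179e-01,  9.72559153e-01, -1.60897965e-03],
       [ 3.57760676e-04, -1.73995607e-03, -9.99998422e-01]]), 'force': array([ 0.1214851 ,  0.31926681, -0.12090902]), 'torque': array([-0.01317513,  0.00136595,  0.01717603]), 'gripper_force': 0.0, 'grip_width': 85.38804422863781}
scene 485.4288622897229 [[0.75, -0.33, 0.57, -205.64], [-0.66, -0.36, 0.66, -797.23], [-0.01, -0.87, -0.49, 736.83], [0.0, 0.0, 0.0, 1.0]]
top 485.07765379970965 [[-0.29, -0.89, 0.35, 72.31], [-0.96, 0.27, -0.1, 234.35], [-0.0, -0.36, -0.93, 1332.65], [0.0, 0.0, 0.0, 1.0]]
```

View pics/scene0.png

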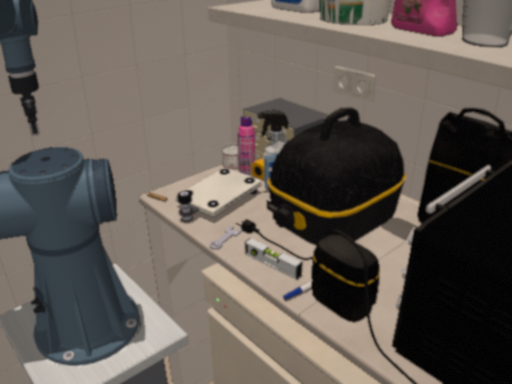

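View pics/top0.png

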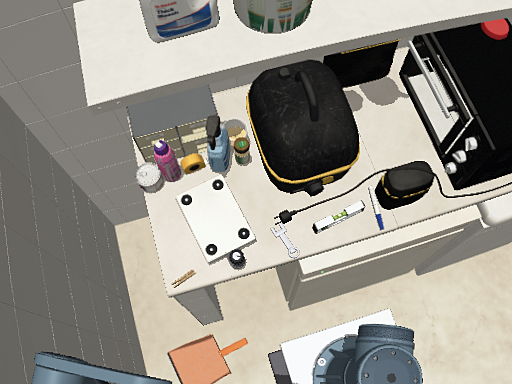

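The top view shows the base with seats near (186,200), (217,185), (244,233), (211,249), the knob near (237,258), and the level near (340,216). The spanner is near (286,240) and the marker near (378,212).

```bash
python3 - <<'E'
from h import *
z=np.load("top.npz"); im,d=z["im"],z["d"]; c=cam("top")
g=im.max(2)
def blobs(mask,box,lo,hi):
    x0,y0,x1,y1=box; m=np.zeros(g.shape,np.uint8); m[y0:y1,x0:x1]=mask[y0:y1,x0:x1]
    n,l,s,ce=cv2.connectedComponentsWithStats(m.astype(np.uint8))
    return [(ce[i],s[i,4],l==i) for i in range(1,n) if lo<s[i,4]<hi]
for ce,a,_ in blobs(g<80,(170,170,260,270),15,600): print("dark",ce.round(1),a,plane(c,[ce],47)[0].round(0),plane(c,[ce],84)[0].round(0))
P=cloud(c,d)
# level: height 30-50 in box
x0,y0,x1,y1=300,190,375,240
Q=P[y0:y1,x0:x1]; m=(Q[...,2]>30)&(Q[...,2]<50)&(d[y0:y1,x0:x1]>0)
print("level pts",m.sum(), Q[m].mean(0).round(1)); 
R=cv2.minAreaRect(Q[m][:,:2].astype(np.float32)); print(R)
w=(g>150)|0
Q=P[170:270,170:262]; m=(Q[...,2]>30)&(Q[...,2]<60); print("tray",m.sum(),cv2.minAreaRect(Q[m][:,:2].astype(np.float32)))
m=(Q[...,2]>70)&(Q[...,2]<95); print("knob",m.sum(),Q[m].mean(0))
for u,v in [(286,240),(378,212)]: print(P[v,u].round())
cv2.imwrite("pics/crop.png",cv2.resize(np.hstack([im[170:280,165:265],im[170:280,300:400]]),None,fx=4,fy=4,interpolation=cv2.INTER_CUBIC))
E
```

```text
dark [176.3 173.4] 25 [688. 306.  47.] [670. 304.  84.]
dark [217.6 184.5] 75 [618. 200.  47.] [603. 201.  84.]
dark [186.3 199.6] 72 [599. 298.  47.] [584. 296.  84.]
dark [243.3 233.2] 91 [457. 169.  47.] [446. 171.  84.]
dark [211.1 249.1] 85 [439. 266.  47.] [428. 265.  84.]
dark [236.9 258.8] 169 [392. 206.  47.] [383. 207.  84.]
level pts 384 [ 433.  -104.1   38.2]
((432.948486328125, -105.5366439819336), (144.6285858154297, 100.03364562988281), 68.14875793457031)
tray 4010 ((541.379150390625, 235.72305297851562), (342.6725769042969, 151.62188720703125), 11.179339408874512)
knob 177 [402.94509049 211.30810954  81.6600061 ]
[416.  57.   3.]
[ 415. -225.   11.]
```

View pics/crop.png

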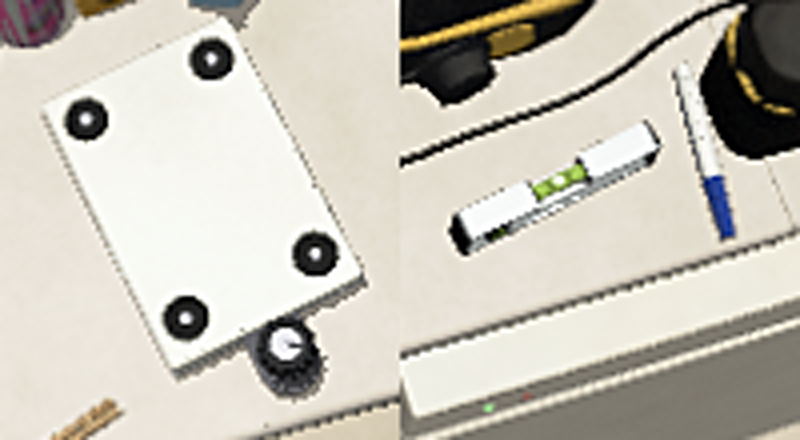

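```bash
python3 - <<'E'
from h import *
z=np.load("top.npz"); im=z["im"]; c=cam("top")
f=lambda x,y,ox: (ox+x/4, 170+y/4)
A=plane(c,[f(58,216,300),f(250,125,300),f(59,243,300),f(257,148,300),f(160,182,300)],40); print(A.round(0), np.linalg.norm(A[1]-A[0]))
print("knob cap",plane(c,[f(285,342,165)],84).round(0))
hsv=cv2.cvtColor(im,cv2.COLOR_BGR2HSV); m=np.zeros(im.shape[:2],np.uint8); m[195:235,310:370]=cv2.inRange(hsv,(30,90,80),(60,255,255))[195:235,310:370]
M=cv2.moments(m,True); print("vial",M["m00"],plane(c,[(M["m10"]/M["m00"],M["m01"]/M["m00"])],38).round(0))
ax=A[1]-A[0]; print("axis deg",np.degrees(np.arctan2(ax[1],ax[0])))
print(np.array(cams.camera_model("wrist")["tool_from_camera"]).round(2).tolist())
E
```

```text
[[ 427.  -29.   40.]
 [ 451. -184.   40.]
 [ 408.  -23.   40.]
 [ 434. -183.   40.]
 [ 430. -107.   40.]] 156.66828095968683
knob cap [[392. 206.  84.]]
vial 45.0 [[ 432. -105.   38.]]
axis deg -81.10782734682164
[[-0.0, -0.96, -0.3, 76.5], [1.0, -0.0, -0.0, -0.13], [0.0, -0.3, 0.96, -143.47], [0.0, 0.0, 0.0, 1.0]]
```

```bash
cat >> h.py <<'E'
from scipy.spatial.transform import Rotation as Ro
def go(x,y,z,ang):
    "row turning/shifting the present pose to x,y,z, tool x at heading ang (deg), pointing down"
    s=r.observe(); R=np.array(s["eef_rot"]); a=np.radians(ang)
    X=np.array([np.cos(a),np.sin(a),0]); Z=np.array([0,0,-1.]); G=np.c_[X,np.cross(Z,X),Z]
    rv=np.degrees(Ro.from_matrix(R.T@G).as_rotvec()); t=R.T@(np.array([x,y,z])-s["tool_pos"])
    print(s["time_s"],np.r_[rv,t].round(1))
E
python3 -c "
from h import *
go(431,-105,200,99)"
```

```text
0.1 [-1.000e-01  0.000e+00  6.750e+01 -4.437e+02 -5.763e+02  3.120e+01]
```

{"name": "carry_out", "arguments": {
  "steps": "0 0 67.5 -443.7 -576.3 31 60;0 0 67.5 -443.7 -576.3 31 60;0 0 67.5 -443.7 -576.3 31 60;0 0 67.5 -443.7 -576.3 31 60;0 0 67.5 -443.7 -576.3 31 60;0 0 67.5 -443.7 -576.3 31 60;0 0 67.5 -443.7 -576.3 31 60;0 0 67.5 -443.7 -576.3 31 60;0 0 67.5 -443.7 -576.3 31 60;0 0 67.5 -443.7 -576.3 31 60;0 0 67.5 -443.7 -576.3 31 60;0 0 67.5 -443.7 -576.3 31 60;0 0 67.5 -443.7 -576.3 31 60;0 0 67.5 -443.7 -576.3 31 60;0 0 67.5 -443.7 -576.3 31 60;0 0 67.5 -443.7 -576.3 31 60;0 0 67.5 -443.7 -576.3 31 60;0 0 67.5 -443.7 -576.3 31 60;0 0 67.5 -443.7 -576.3 31 60;0 0 67.5 -443.7 -576.3 31 60"
}}

```text
time_s: 1.77
tool_pos: [430.8, -105.0, 199.6]
eef_rot: [[-0.155, 0.988, -0.002], [0.988, 0.155, 0.001], [0.001, -0.001, -1.0]]
force: [0.1, 0.1, 0.1]
grip_width: 60.4
gripper_force: 0.0
```

```bash
python3 - <<'E'
from h import *
c=cam("wrist"); im,d=cams.get_image("wrist"); np.savez("w1.npz",im=im,d=d); cv2.imwrite("pics/w1.png",im)
P=cloud(c,d); m=(P[...,2]>30)&(P[...,2]<46)&(abs(P[...,0]-431)<40)&(abs(P[...,1]+105)<95)
n,l,s,ce=cv2.connectedComponentsWithStats(m.astype(np.uint8)); i=1+s[1:,4].argmax(); m=l==i
R=cv2.minAreaRect(P[m][:,:2].astype(np.float32)); print(m.sum(),R,cv2.boxPoints(R).round(), np.median(P[m][:,2]))
hsv=cv2.cvtColor(im,cv2.COLOR_BGR2HSV); g=cv2.inRange(hsv,(30,90,80),(60,255,255)).astype(bool); v,u=np.nonzero(g); print(len(u),u.mean(),v.mean(),plane(c,[(u.mean(),v.mean())],38))
E
```

```text
2979 ((434.6861877441406, -106.32369232177734), (21.824079513549805, 159.75604248046875), 9.590341567993164) [[ 411.  -29.]
 [ 437. -187.]
 [ 459. -183.]
 [ 432.  -26.]] 40.69064254656615
385 262.25714285714287 177.25714285714287 [[ 434.43487802 -106.1176501    38.        ]]
```

View pics/w1.png

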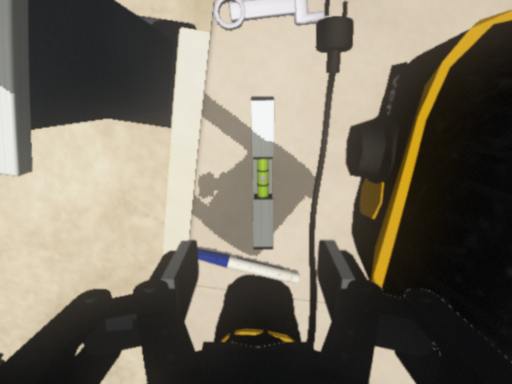

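The picture shows the level with its vial at pixel (262,177). It measures 160 x 22 mm at (434.6,-106.2), heading 99.6°. The marker is around (250,265) and the cable around (320,180), and both are clear of the fingers.

```bash
python3 -c "
from h import *
go(434.6,-106.2,10,99.6)"
```

```text
1.8167 [-1.000e-01 -1.000e-01 -6.000e-01 -3.000e+00  3.900e+00  1.897e+02]
```

{"name": "carry_out", "arguments": {
  "steps": "0 0 -0.6 -3 3.9 40 40;0 0 -0.6 -3 3.9 80 40;0 0 -0.6 -3 3.9 120 40;0 0 -0.6 -3 3.9 150 40;0 0 -0.6 -3 3.9 172 40;0 0 -0.6 -3 3.9 184 40;0 0 -0.6 -3 3.9 189.5 40;0 0 -0.6 -3 3.9 189.5 40;0 0 -0.6 -3 3.9 189.5 10;0 0 -0.6 -3 3.9 189.5 10;0 0 -0.6 -3 3.9 189.5 10;0 0 -0.6 -3 3.9 189.5 10;0 0 -0.6 -3 3.9 189.5 10;0 0 -0.6 -3 3.9 189.5 10"
}}

```text
time_s: 2.98
tool_pos: [436.5, -107.0, 12.1]
eef_rot: [[-0.168, 0.986, 0.002], [0.986, 0.168, -0.001], [-0.001, 0.002, -1.0]]
force: [-0.6, 3.5, 7.2]
grip_width: 21.0
gripper_force: 60.1
```

```bash
python3 -c "
from h import *
go(436,-107,160,99.6);go(415,100,160,99.6);go(420,150,160,120);go(525,234,160,191.1)"
```

```text
2.9833 [ 1.000e-01  0.000e+00  0.000e+00 -1.000e-01 -2.000e-01 -1.479e+02]
2.9833 [ 1.000e-01  0.000e+00  0.000e+00  2.075e+02  1.380e+01 -1.481e+02]
2.9833 [ 1.000e-01  1.000e-01 -2.040e+01  2.560e+02  2.710e+01 -1.481e+02]
2.9833 [ 0.000e+00  1.000e-01 -9.150e+01  3.212e+02  1.447e+02 -1.479e+02]
```

{"name": "carry_out", "arguments": {
  "steps": "0 0 0 0 0 -35 10;0 0 0 0 0 -75 10;0 0 0 0 0 -115 10;0 0 0 0 0 -148 10;0 0 0 40 3 -148 10;0 0 0 80 6 -148 10;0 0 0 120 8 -148 10;0 0 0 160 11 -148 10;0 0 -3 200 14 -148 10;0 0 -10 240 20 -148 10;0 0 -17 260 28 -148 10;0 0 -24 268 40 -148 10;0 0 -31 276 55 -148 10;0 0 -38 284 70 -148 10;0 0 -45 290 85 -148 10;0 0 -52 297 100 -148 10;0 0 -59 304 115 -148 10;0 0 -66 311 130 -148 10;0 0 -73 318 140 -148 10;0 0 -80 321 144.7 -148 10"
}}

```text
time_s: 4.65
tool_pos: [525.3, 234.6, 158.8]
eef_rot: [[-1.0, 0.0, 0.001], [0.0, 1.0, 0.0], [-0.001, 0.0, -1.0]]
force: [0.2, -0.9, -2.5]
grip_width: 21.1
gripper_force: 59.6
```

```bash
python3 - <<'E'
from h import *
go(525,234,160,191.1)
c=cam("wrist"); im,d=cams.get_image("wrist"); np.savez("w2.npz",im=im,d=d); cv2.imwrite("pics/w2.png",im)
E
```

```text
4.65 [  0.    0.  -11.1   0.3  -0.6  -1.2]
```

View pics/w2.png

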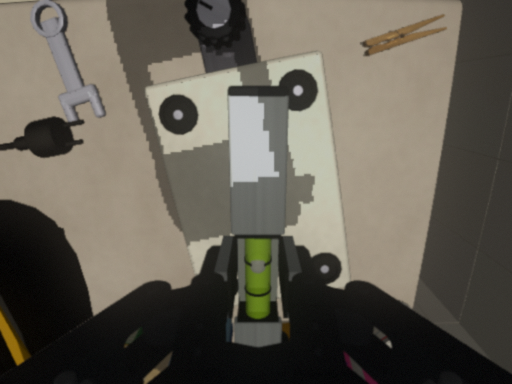

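Front seats are at (178,115) and (297,90), one rear seat is at (325,268), and the knob is at (214,12).

```bash
python3 - <<'E'
from h import *
c=cam("wrist")
F=plane(c,[(178,115),(297,90)],45)[:,:2]; B=plane(c,[(325,268)],48)[0,:2]
print(F,B,np.linalg.norm(F[0]-F[1]),np.linalg.norm(F[1]-B))
# left is +y: F[1] is y=+50 front, B y=+50 back
a=B-F[1]; e=F[1]-F[0]; print(np.degrees(np.arctan2(a[1],a[0])),np.degrees(np.arctan2(e[1],e[0]))-90)
mid=(F[0]+B)/2; th=np.arctan2(a[1],a[0]); print("mid",mid,"knob",mid-140*np.array([np.cos(th),np.sin(th)]))
print(plane(c,[(214,12)],84))
m=mid
go(*m,100,180+np.degrees(th));go(*m,56,180+np.degrees(th))
E
```

```text
[[462.23056926 169.4526989 ]
 [442.24706939 265.61899083]] [600.73730148 298.68171699] 98.22064941198289 161.90212330031656
11.783507845540177 11.739081665221278
mid [531.48393537 234.06720794] knob [394.43426585 205.47720821]
[[395.5313289  206.05596568  84.        ]]
4.7 [  0.    0.1 -11.4  -5.9  -0.8  58.8]
4.7 [ 0.000e+00  1.000e-01 -1.140e+01 -5.900e+00 -8.000e-01  1.028e+02]
```

{"name": "carry_out", "arguments": {
  "steps": "0 0 -6 -4 -0.8 25 10;0 0 -11.5 -6 -0.8 50 10;0 0 -11.5 -6 -0.8 75 10;0 0 -11.5 -6 -0.8 90 10;0 0 -11.5 -6 -0.8 98 10;0 0 -11.5 -6 -0.8 102 10;0 0 -11.5 -6 -0.8 104 10;0 0 -11.5 -6 -0.8 105 10;0 0 -11.5 -6 -0.8 105 10"
}}

```text
time_s: 5.45
tool_pos: [531.2, 233.2, 54.9]
eef_rot: [[-0.981, -0.193, 0.002], [-0.193, 0.981, 0.0], [-0.002, -0.0, -1.0]]
force: [0.9, -0.6, -1.8]
grip_width: 21.1
gripper_force: 59.5
```

{"name": "carry_out", "arguments": {
  "steps": "0 0 0 0 0 1 10;0 0 0 0 0 2 10;0 0 0 0 0 2.5 10;0 0 0 0 0 2.5 10"
}}

```text
time_s: 5.78
tool_pos: [531.2, 233.3, 52.9]
eef_rot: [[-0.981, -0.193, 0.002], [-0.193, 0.981, 0.0], [-0.002, -0.0, -1.0]]
force: [-4.8, -1.0, 6.5]
grip_width: 21.1
gripper_force: 61.0
```

{"name": "carry_out", "arguments": {
  "steps": "0 0 0 0 0 0 30;0 0 0 0 0 0 45;0 0 0 0 0 0 45;0 0 0 0 0 0 45;0 0 0 0 0 -10 45;0 0 0 0 0 -40 45;0 0 0 0 0 -75 45;0 0 0 0 0 -110 60;0 0 0 40 0 -125 60;0 0 0 80 0 -125 60;0 0 0 115 0 -125 60;0 0 0 115 0 -125 60"
}}

```text
time_s: 6.78
tool_pos: [410.5, 210.0, 175.2]
eef_rot: [[-0.981, -0.195, -0.006], [-0.195, 0.981, -0.001], [0.006, 0.0, -1.0]]
force: [-0.5, 1.1, -0.6]
grip_width: 60.0
gripper_force: 0.0
```

```bash
python3 - <<'E'
from h import *
c=cam("wrist"); im,d=cams.get_image("wrist"); np.savez("w3.npz",im=im,d=d); cv2.imwrite("pics/w3.png",im)
E
```

```text
(no output)
```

View pics/w3.png

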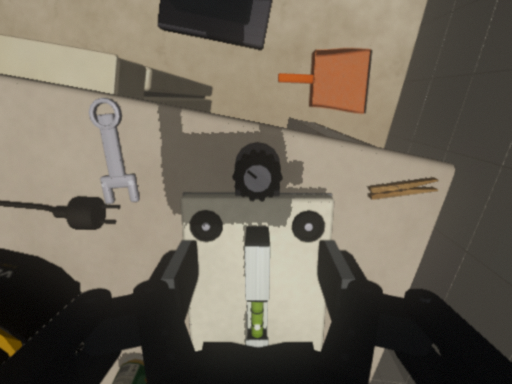

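Knob cap is at (258,178) and the front seats are at (206,227) and (308,227). The level lies in line with the tray, with its vial near (258,320).

```bash
python3 - <<'E'
from h import *
c=cam("wrist"); S=np.load("w3.npz"); P=cloud(c,S["d"]); im=S["im"]
k=plane(c,[(258,178)],84)[0]; F=plane(c,[(206,227),(308,227)],46); print(k,F,P[178,258],P[227,206])
m=F.mean(0)[:2]; e=F[1]-F[0]; th=np.arctan2(-e[0],e[1]); print(np.degrees(th), "knob from seats", m-58*np.array([np.cos(th),np.sin(th)]))
Q=P[140:205,225:290]; mm=(Q[...,2]>75)&(Q[...,2]<95); print(mm.sum(),cv2.minEnclosingCircle(Q[mm][:,:2].astype(np.float32)),np.median(Q[mm][:,2]))
go(370,201,210,191.5); go(395,206,120,191.5)
E
```

```text
[397.95202502 207.83972155  84.        ] [[464.85362116 170.03115647  46.        ]
 [445.76832626 266.48904713  46.        ]] [397.18215097 207.68368258  87.09400847] [465.69042861 169.85852349  44.17513773]
11.1920651311598 knob from seats [398.41401508 207.00238896]
1779 ((397.9474792480469, 207.12315368652344), 19.933504104614258) 85.46761526503158
6.8333 [  0.   -0.1  -0.3  45.2  -0.8 -33.6]
6.8333 [ 0.  -0.1 -0.3 19.5 -0.7 56.3]
```

{"name": "carry_out", "arguments": {
  "steps": "0 0 -0.3 25 0 -20 60;0 0 -0.3 45 0 -34 60;0 0 -0.3 45 0 -34 60;0 0 -0.3 45 0 -34 60;0 0 -0.3 45 0 -34 60;0 0 -0.3 45 0 -34 60"
}}

```text
time_s: 7.33
tool_pos: [374.1, 202.1, 210.1]
eef_rot: [[-0.98, -0.198, -0.0], [-0.198, 0.98, -0.0], [0.0, -0.0, -1.0]]
force: [1.0, -0.1, -0.1]
grip_width: 59.8
gripper_force: 0.0
```

```bash
python3 - <<'E'
from h import *
c=cam("wrist"); im,d=cams.get_image("wrist"); np.savez("w4.npz",im=im,d=d)
hsv=cv2.cvtColor(im,cv2.COLOR_BGR2HSV); g=cv2.inRange(hsv,(30,90,60),(60,255,255)); g[:200]=0; v,u=np.nonzero(g); print(len(u),u.min(),u.max(),v.min(),v.max())
t,_=cams.get_image("top")
a=im[240:340,210:310]; b=t[150:270,160:280]
cv2.imwrite("pics/w4.png",np.hstack([cv2.resize(a,(390,390),interpolation=3),cv2.resize(b,(390,390),interpolation=3)]))
E
```

```text
261 252 262 310 340
```

View pics/w4.png

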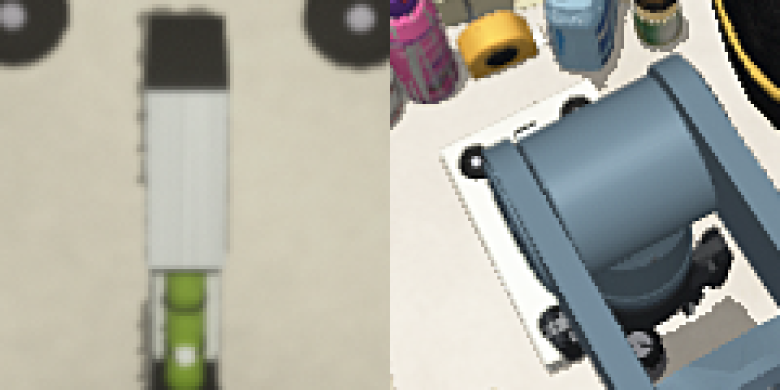

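The level's front end and one ring show, at (185,308) in the crop, but the vial is cut off and the top camera is blocked by the arm. I'll look from above the tray.

```bash
python3 -c "
from h import *
go(550,237,150,191.5)"
```

```text
7.4333 [-0.000e+00 -1.000e-01 -1.000e-01 -1.797e+02 -7.000e-01  5.960e+01]
```

{"name": "carry_out", "arguments": {
  "steps": "0 0 0 -40 0 0 60;0 0 0 -80 0 0 60;0 0 0 -120 0 20 60;0 0 0 -150 0 40 60;0 0 0 -180 -0.7 60 60;0 0 0 -180 -0.7 60 60;0 0 0 -180 -0.7 60 60;0 0 0 -180 -0.7 60 60"
}}

```text
time_s: 8.1
tool_pos: [549.5, 237.0, 149.4]
eef_rot: [[-0.98, -0.198, -0.002], [-0.198, 0.98, -0.0], [0.002, 0.0, -1.0]]
force: [-0.3, 0.0, 0.9]
grip_width: 60.2
gripper_force: 0.0
```

```bash
python3 - <<'E'
from h import *
c=cam("wrist"); im,d=cams.get_image("wrist"); np.savez("w5.npz",im=im,d=d)
hsv=cv2.cvtColor(im,cv2.COLOR_BGR2HSV); g=cv2.inRange(hsv,(25,80,50),(65,255,255)); v,u=np.nonzero(g); print(len(u),u.min(),u.max(),v.min(),v.max())
u0=int(u.mean())
print([(y,*im[y,u0-1:u0+2].mean(0).astype(int)) for y in range(v.min()-3,v.max()+4)])
y0=max(0,int(v.mean())-50)
cv2.imwrite("pics/w5.png",cv2.resize(im[y0:y0+100,u0-50:u0+50],(600,600),interpolation=3)); print(y0,u0-50)
E
```

```text
817 110 265 152 284
[(149, np.int64(73), np.int64(78), np.int64(77)), (150, np.int64(47), np.int64(53), np.int64(52)), (151, np.int64(39), np.int64(53), np.int64(49)), (152, np.int64(42), np.int64(88), np.int64(74)), (153, np.int64(49), np.int64(127), np.int64(106)), (154, np.int64(50), np.int64(137), np.int64(113)), (155, np.int64(49), np.int64(136), np.int64(112)), (156, np.int64(50), np.int64(136), np.int64(112)), (157, np.int64(49), np.int64(136), np.int64(113)), (158, np.int64(50), np.int64(136), np.int64(112)), (159, np.int64(49), np.int64(136), np.int64(112)), (160, np.int64(48), np.int64(135), np.int64(111)), (161, np.int64(48), np.int64(135), np.int64(111)), (162, np.int64(47), np.int64(136), np.int64(111)), (163, np.int64(49), np.int64(136), np.int64(112)), (164, np.int64(48), np.int64(134), np.int64(110)), (165, np.int64(47), np.int64(134), np.int64(110)), (166, np.int64(46), np.int64(134), np.int64(109)), (167, np.int64(44), np.int64(128), np.int64(104)), (168, np.int64(39), np.int64(107), np.int64(87)), (169, np.int64(35), np.int64(74), np.int64(63)), (170, np.int64(35),
[... 5254 characters left out ...]
t64(170), np.int64(169)), (275, np.int64(124), np.int64(132), np.int64(131)), (276, np.int64(72), np.int64(77), np.int64(78)), (277, np.int64(46), np.int64(50), np.int64(52)), (278, np.int64(63), np.int64(73), np.int64(75)), (279, np.int64(113), np.int64(127), np.int64(132)), (280, np.int64(142), np.int64(159), np.int64(164)), (281, np.int64(148), np.int64(166), np.int64(171)), (282, np.int64(148), np.int64(166), np.int64(171)), (283, np.int64(143), np.int64(161), np.int64(166)), (284, np.int64(133), np.int64(150), np.int64(156)), (285, np.int64(127), np.int64(144), np.int64(152)), (286, np.int64(127), np.int64(144), np.int64(155)), (287, np.int64(128), np.int64(145), np.int64(156))]
129 206
```

View pics/w5.png

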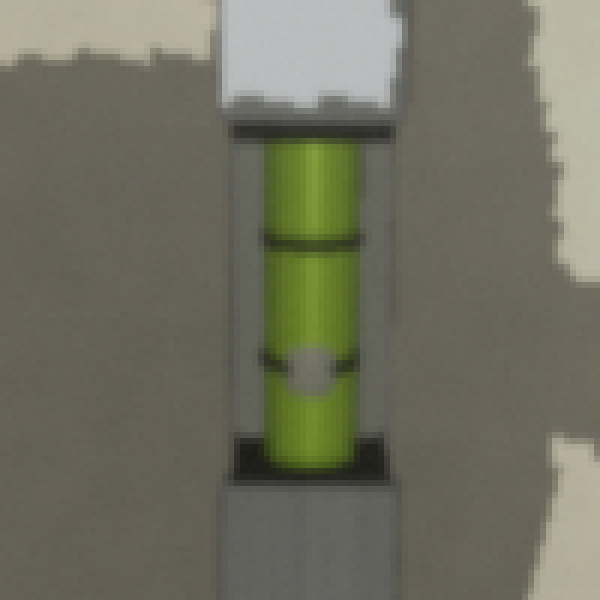

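The vial's rings are at crop (312,242) and (310,362). The grey bubble is centred near (312,370), about 8.4 mm towards the back (the high end), so it needs about 2.9 rad (166°) clockwise.

```bash
python3 -c "
from h import *
go(398,207.1,150,191.2);go(398,207.1,56,191.2);print(r.observe()['q'])"
```

```text
8.15 [  0.    0.    0.3 154.7   0.6   0.7]
8.15 [  0.    0.    0.3 154.7   0.6  94.7]
[ 2.09310330e-01  3.13614858e-01  1.61569943e+00  6.72817313e-05
  1.21209586e+00 -1.56142733e+00]
```

{"name": "carry_out", "arguments": {
  "steps": "0 0 0 40 0.2 -10 60;0 0 0.3 80 0.4 -15 60;0 0 0.3 120 0.6 -10 60;0 0 0.3 148 0.6 0 60;0 0 0.3 154.7 0.6 25 60;0 0 0.3 154.7 0.6 50 60;0 0 0.3 154.7 0.6 70 60;0 0 0.3 154.7 0.6 85 60;0 0 0.3 154.7 0.6 92 60;0 0 0.3 154.7 0.6 95 60;0 0 0.3 154.7 0.6 95 60"
}}

```text
time_s: 9.07
tool_pos: [398.5, 207.2, 56.2]
eef_rot: [[-0.981, -0.194, 0.001], [-0.194, 0.981, 0.0], [-0.001, 0.0, -1.0]]
force: [0.1, 0.2, 1.1]
grip_width: 60.1
gripper_force: 0.0
```

Close gently in stages, then check.

{"name": "carry_out", "arguments": {
  "steps": "0 0 0 0 0 0 50;0 0 0 0 0 0 46;0 0 0 0 0 0 43;0 0 0 0 0 0 41;0 0 0 0 0 0 39;0 0 0 0 0 0 36;0 0 0 0 0 0 34;0 0 0 0 0 0 34"
}}

```text
time_s: 9.73
tool_pos: [398.8, 207.2, 56.1]
eef_rot: [[-0.981, -0.193, 0.001], [-0.193, 0.981, 0.0], [-0.001, 0.0, -1.0]]
force: [-2.7, 0.5, 7.3]
grip_width: 38.4
gripper_force: 59.3
```

{"name": "carry_out", "arguments": {
  "steps": "0 0 3 0 0 0 34;0 0 8 0 0 0 34;0 0 14 0 0 0 34;0 0 20 0 0 0 34;0 0 26 0 0 0 34;0 0 32 0 0 0 34;0 0 38 0 0 0 34;0 0 44 0 0 0 34;0 0 50 0 0 0 34;0 0 56 0 0 0 34;0 0 62 0 0 0 34;0 0 68 0 0 0 34;0 0 74 0 0 0 34;0 0 80 0 0 0 34;0 0 86 0 0 0 34;0 0 92 0 0 0 34;0 0 98 0 0 0 34;0 0 103 0 0 0 34;0 0 106 0 0 0 34;0 0 106 0 0 0 34"
}}

```text
time_s: 11.4
tool_pos: [397.0, 205.2, 55.9]
eef_rot: [[0.086, 0.996, -0.004], [0.996, -0.086, -0.004], [-0.004, -0.003, -1.0]]
force: [-7.7, -11.8, 17.1]
grip_width: 38.3
gripper_force: 60.4
```

{"name": "carry_out", "arguments": {
  "steps": "0 0 0 0 0 0 45;0 0 0 0 0 0 55;0 0 0 0 0 0 60;0 0 0 0 0 -20 60;0 0 0 0 0 -50 60;0 0 0 0 0 -85 60;0 0 -7 0 0 -100 60;0 0 -14 0 0 -110 60;0 0 -21 0 0 -120 60;0 0 -21 0 0 -120 60;0 0 -21 0 0 -120 60"
}}

```text
time_s: 12.32
tool_pos: [398.6, 207.2, 175.5]
eef_rot: [[-0.275, 0.962, 0.001], [0.962, 0.275, 0.0], [0.0, 0.001, -1.0]]
force: [0.0, -0.2, -0.6]
grip_width: 59.8
gripper_force: 0.0
```

```bash
cat >> h.py <<'E'
def knob():
    c=cam("wrist"); im,d=cams.get_image("wrist"); P=cloud(c,d)
    m=(P[...,2]>76)&(P[...,2]<93)&(np.hypot(P[...,0]-397,P[...,1]-207)<32)
    print("knob",m.sum(),cv2.minEnclosingCircle(P[m][:,:2].astype(np.float32)),np.median(P[m][:,2])); return im
E
python3 - <<'E'
from h import *
im=knob(); cv2.imwrite("pics/w6.png",im); go(550,237,150,191.5); go(550,237,150,11.5)
E
```

```text
knob 1701 ((395.0158996582031, 208.33888244628906), 20.143503189086914) 84.57152874278071
12.3667 [ -0.   -0.  -85.6 -13.  154.3  24.8]
12.3667 [ -0.    0.   94.4 -13.  154.3  24.8]
```

{"name": "carry_out", "arguments": {
  "steps": "0 0 -7 0 10 0 60;0 0 -14 -1 20 0 60;0 0 -21 -2 35 0 60;0 0 -28 -4 50 0 60;0 0 -35 -5 65 0 60;0 0 -42 -6 80 0 60;0 0 -49 -7 95 5 60;0 0 -56 -8 110 10 60;0 0 -63 -10 125 15 60;0 0 -70 -12 140 20 60;0 0 -77 -13 150 25 60;0 0 -84 -13 154 25 60;0 0 -85.6 -13 154 25 60;0 0 -85.6 -13 154 25 60;0 0 -85.6 -13 154 25 60"
}}

```text
time_s: 13.62
tool_pos: [549.0, 237.2, 148.8]
eef_rot: [[-0.98, -0.2, -0.002], [-0.2, 0.98, -0.0], [0.002, 0.0, -1.0]]
force: [0.0, 0.6, 0.3]
grip_width: 59.9
gripper_force: 0.0
```

```bash
cat >> h.py <<'E'
def bubble(name):
    "column profile of the vial seen lengthwise along image rows: rings (dark) and bubble (grey) rows"
    c=cam("wrist"); im,d=cams.get_image("wrist")
    g=cv2.inRange(cv2.cvtColor(im,cv2.COLOR_BGR2HSV),(25,120,50),(65,255,255))
    n,l,s,ce=cv2.connectedComponentsWithStats(cv2.morphologyEx(g,cv2.MORPH_CLOSE,np.ones((15,3))))
    i=1+s[1:,4].argmax(); x,y,w,h,_=s[i]
    roi=im[y:y+h,x:x+w].astype(float); sat=roi.max(2)-roi.min(2)
    edge=roi[:,[1,2,w-3,w-2]].max(2).mean(1)   # rings show at the vial's edges
    bub=np.clip(50-sat,0,None)*(roi.min(2)>65)
    # ring rows: two deepest minima
    e=edge[4:-4].copy(); rows=[]
    for _ in range(2):
        k=e.argmin(); a=slice(max(0,k-2),k+3); wt=e.max()-e[a]; rows.append(y+4+np.average(np.arange(len(e))[a],weights=wt)); e[max(0,k-5):k+6]=e.max()
    vb,_=np.nonzero(bub[:, w//4:3*w//4]>0); b=y+vb.mean(); lo,hi=sorted(rows); sc=15/(hi-lo)
    print("vial",x,y,w,h,"rings",lo,hi,"bubble",b,vb.min()+y,vb.max()+y,"offset mm (+ = lower rows)",(b-(lo+hi)/2)*sc,"mm/px",sc)
    cv2.imwrite(name,cv2.resize(im[y-15:y+h+15,x-30:x+w+30],None,fx=6,fy=6,interpolation=3))
E
python3 - <<'E'
from h import *
bubble("pics/w7.png")
go(395,208.3,150,111)
E
```

```text
vial 250 155 16 56 rings 171.9578207381371 192.11246200607903 bubble 186.33898305084745 183 190 offset mm (+ = lower rows) 3.2031145740994393 mm/px 0.7442454470206357
13.6667 [-1.000e-01 -1.000e-01  8.060e+01  1.568e+02  2.600e+00 -5.000e-01]
```

View pics/w7.png

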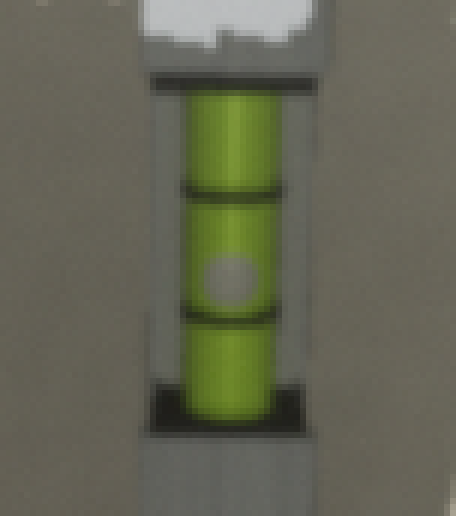

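The bubble is at crop (231,280), between rings at (232,192) and (231,317). That is +3.2 mm towards the back, so about 64° more is needed.

```bash
python3 -c "
from h import *
go(395,208.3,56,191.5)"
```

```text
13.6667 [ 0.000e+00 -1.000e-01  1.000e-01  1.567e+02  2.600e+00  9.350e+01]
```

{"name": "carry_out", "arguments": {
  "steps": "0 0 0 40 1 -10 60;0 0 0 80 2 -15 60;0 0 0 120 2.6 -10 60;0 0 0 148 2.6 0 60;0 0 0 157 2.6 25 60;0 0 0 157 2.6 50 60;0 0 0 157 2.6 70 60;0 0 0 157 2.6 85 60;0 0 0 157 2.6 92 60;0 0 0 157 2.6 93.5 60;0 0 0 157 2.6 93.5 55;0 0 0 157 2.6 93.5 48;0 0 0 157 2.6 93.5 43;0 0 0 157 2.6 93.5 41;0 0 0 157 2.6 93.5 38;0 0 0 157 2.6 93.5 34;0 0 0 157 2.6 93.5 34"
}}

```text
time_s: 15.08
tool_pos: [396.4, 208.3, 57.9]
eef_rot: [[-0.979, -0.204, 0.002], [-0.204, 0.979, 0.001], [-0.002, 0.0, -1.0]]
force: [-1.7, 1.1, 7.2]
grip_width: 38.6
gripper_force: 59.3
```

{"name": "carry_out", "arguments": {
  "steps": "0 0 2 0 0 0 34;0 0 7 0 0 0 34;0 0 12 0 0 0 34;0 0 17 0 0 0 34;0 0 22 0 0 0 34;0 0 27 0 0 0 34;0 0 32 0 0 0 34;0 0 37 0 0 0 34;0 0 42 0 0 0 34;0 0 47 0 0 0 34;0 0 52 0 0 0 34;0 0 57 0 0 0 34;0 0 61 0 0 0 34;0 0 64 0 0 0 34;0 0 65 0 0 0 34;0 0 65 0 0 0 34;0 0 65 0 0 0 34"
}}

```text
time_s: 16.5
tool_pos: [396.6, 208.3, 57.9]
eef_rot: [[-0.598, 0.801, 0.002], [0.801, 0.598, 0.001], [-0.001, 0.002, -1.0]]
force: [0.5, 0.3, 5.8]
grip_width: 37.9
gripper_force: 59.4
```

{"name": "carry_out", "arguments": {
  "steps": "0 0 0 0 0 0 42;0 0 0 0 0 0 52;0 0 0 0 0 0 60;0 0 0 0 0 -20 60;0 0 0 0 0 -50 60;0 0 0 0 0 -85 60;0 0 -7 0 0 -95 60;0 0 -14 0 0 -95 60;0 0 -21 0 0 -95 60;0 0 -28 0 0 -95 60;0 0 -35 0 0 -95 60;0 0 -42 0 0 -95 60;0 0 -49 0 0 -95 60;0 0 -56 0 0 -95 60;0 0 -63 0 0 -95 60;0 0 -65 0 0 -95 60;0 0 -65 0 0 -95 60"
}}

```text
time_s: 17.92
tool_pos: [395.3, 207.9, 151.6]
eef_rot: [[-0.979, -0.205, -0.0], [-0.205, 0.979, -0.0], [0.0, -0.0, -1.0]]
force: [0.2, -0.3, 0.3]
grip_width: 59.8
gripper_force: 0.0
```

```bash
python3 -c "
from h import *
knob()
go(590,247,140,191.5)"
```

```text
knob 2026 ((395.9107971191406, 208.45724487304688), 20.14898681640625) 84.43679732000186
17.9667 [  -0.    -0.     0.2 -198.6   -1.1   11.5]
```

{"name": "carry_out", "arguments": {
  "steps": "0 0 0 -40 0 0 40;0 0 0 -80 0 0 20;0 0 0 -120 0 0 0;0 0 0 -160 -1 0 0;0 0 0 -190 -1 5 0;0 0 0 -198.6 -1 11.5 0;0 0 0 -198.6 -1 11.5 0;0 0 0 -198.6 -1 11.5 0"
}}

```text
time_s: 18.63
tool_pos: [588.7, 247.1, 138.8]
eef_rot: [[-0.979, -0.203, -0.003], [-0.203, 0.979, -0.001], [0.004, 0.0, -1.0]]
force: [0.3, -0.6, -0.4]
grip_width: -0.1
gripper_force: 0.0
```

```bash
python3 - <<'E'
from h import *
bubble("pics/w8.png")
c=cam("wrist"); im,d=cams.get_image("wrist"); P=cloud(c,d); m=(P[...,2]>72)&(P[...,2]<92)&(np.hypot(P[...,0]-531,P[...,1]-234)<100)
n,l,s,ce=cv2.connectedComponentsWithStats(m.astype(np.uint8)); i=1+s[1:,4].argmax(); Q=P[l==i]
print(len(Q),cv2.minAreaRect(Q[:,:2].astype(np.float32)),np.median(Q[:,2]))
g=cv2.inRange(cv2.cvtColor(im,cv2.COLOR_BGR2HSV),(25,120,50),(65,255,255)); v,u=np.nonzero(g); k=(abs(u-256)<40)&(v<260); print(plane(c,[(u[k].mean(),v[k].mean())],80))
E
```

```text
vial 247 95 17 65 rings 115.2215909090909 138.88028169014086 bubble 126.33333333333333 122 131 offset mm (+ = lower rows) -0.45497211125731757 mm/px 0.6340164863228459
7066 ((534.15087890625, 234.97402954101562), (153.78819274902344, 22.02153968811035), 10.749083518981934) 82.89106758094896
[[531.26954953 234.08672641  80.        ]]
```

View pics/w8.png

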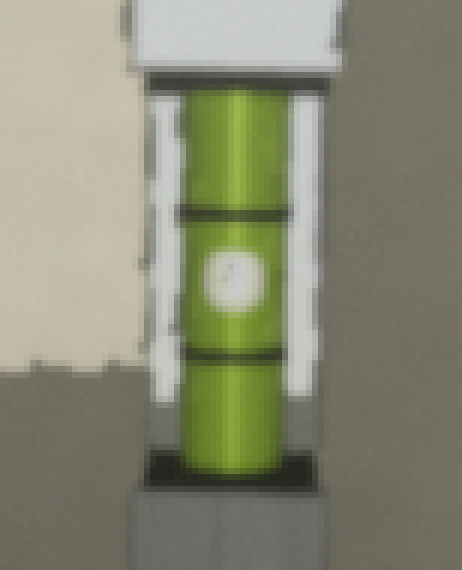

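The bubble is at crop (235,281), with rings at rows 213 and 355. It is centred to within 0.5 mm, and the level lies at (531,234), heading 10.7°. Now I'll press on the rear flange.

```bash
python3 -c "
from h import *
go(580.5,243.6,86,191)"
```

```text
18.7333 [ 0.  -0.1  0.7  8.6 -2.  54. ]
```

{"name": "carry_out", "arguments": {
  "steps": "0 0 0.7 8.6 -2 20 0;0 0 0.7 8.6 -2 38 0;0 0 0.7 8.6 -2 48 0;0 0 0.7 8.6 -2 52 0;0 0 0.7 8.6 -2 54 0;0 0 0.7 8.6 -2 54 0;0 0 0.7 8.6 -2 54 0;0 0 0.7 8.6 -2 54 0"
}}

```text
time_s: 19.4
tool_pos: [582.9, 243.9, 87.4]
eef_rot: [[-0.981, -0.192, 0.002], [-0.192, 0.981, 0.0], [-0.002, 0.0, -1.0]]
force: [-0.2, -0.1, 0.8]
grip_width: 0.2
gripper_force: 0.0
```

{"name": "carry_out", "arguments": {
  "steps": "0 0 0 0 0 0.7 0;0 0 0 0 0 1.4 0;0 0 0 0 0 2 0;0 0 0 0 0 2.5 0;0 0 0 0 0 2.5 0;0 0 0 0 0 2.5 0"
}}

```text
time_s: 19.9
tool_pos: [582.1, 243.7, 83.7]
eef_rot: [[-0.981, -0.192, -0.0], [-0.192, 0.981, -0.0], [0.0, -0.0, -1.0]]
force: [-0.4, 0.1, 0.7]
grip_width: 0.1
gripper_force: 0.0
```

{"name": "carry_out", "arguments": {
  "steps": "0 0 0 0 0 0.5 0;0 0 0 0 0 1 0;0 0 0 0 0 1.5 0;0 0 0 0 0 1.5 0;0 0 0 0 0 1.5 0"
}}

```text
time_s: 20.32
tool_pos: [582.1, 243.7, 82.3]
eef_rot: [[-0.981, -0.192, -0.0], [-0.192, 0.981, 0.0], [0.0, 0.0, -1.0]]
force: [-0.2, 0.2, -0.8]
grip_width: 0.2
gripper_force: 0.0
```

{"name": "carry_out", "arguments": {
  "steps": "0 0 0 0 0 0.4 0;0 0 0 0 0 0.8 0;0 0 0 0 0 0.8 0;0 0 0 0 0 0.8 0;0 0 0 0 0 0.8 0"
}}

```text
time_s: 20.73
tool_pos: [582.2, 243.7, 82.1]
eef_rot: [[-0.981, -0.192, 0.0], [-0.192, 0.981, -0.0], [-0.0, -0.0, -1.0]]
force: [-1.3, -1.0, 4.7]
grip_width: 0.0
gripper_force: 2.5
```

{"name": "carry_out", "arguments": {
  "steps": "0 0 0 0 0 0.3 0;0 0 0 0 0 0.6 0;0 0 0 0 0 0.6 0;0 0 0 0 0 0.6 0;0 0 0 0 0 0.6 0;0 0 0 0 0 0.6 0;0 0 0 0 0 0.6 0;0 0 0 0 0 0.6 0"
}}

```text
time_s: 21.4
tool_pos: [582.2, 243.8, 82.1]
eef_rot: [[-0.981, -0.192, 0.0], [-0.192, 0.981, -0.0], [-0.0, -0.0, -1.0]]
force: [-4.1, -0.9, 8.3]
grip_width: -0.3
gripper_force: 4.2
```

```bash
python3 - <<'E'
from h import *
f=[]
for i in range(6):
    cams.get_image("wrist"); f.append(r.observe()["force"])
print(np.round(f,1).tolist())
bubble("pics/w9.png"); cv2.imwrite("pics/s9.png",cams.get_image("scene")[0])
E
```

```text
[[-3.4, -1.1, 7.8], [-3.8, -1.5, 8.9], [-3.3, -0.3, 8.3], [-2.8, -0.6, 8.4], [-3.9, -1.5, 8.8], [-4.3, -1.3, 8.3]]
vial 247 110 23 85 rings 136.78107183580389 167.90636363636364 bubble 151.4391891891892 145 158 offset mm (+ = lower rows) -0.43591328525872697 mm/px 0.4819231927563887
```

{"name": "carry_out", "arguments": {
  "steps": "0 0 0 -0.2 0 0.3 0;0 0 0 -0.2 0 0.3 0;0 0 0 -0.2 0 0.3 0;0 0 0 -0.2 0 0.3 0;0 0 0 -0.2 0 0.3 0;0 0 0 -0.2 0 0.3 0;0 0 0 -0.2 0 0.3 0;0 0 0 -0.2 0 0.3 0;0 0 0 -0.2 0 0.3 0;0 0 0 -0.2 0 0.3 0;0 0 0 -0.2 0 0.3 0;0 0 0 -0.2 0 0.3 0"
}}

```text
time_s: 22.8
tool_pos: [582.3, 243.8, 82.1]
eef_rot: [[-0.981, -0.192, -0.0], [-0.192, 0.981, -0.0], [0.0, -0.0, -1.0]]
force: [-5.0, -0.8, 10.5]
grip_width: -0.3
gripper_force: 5.4
```

```bash
python3 - <<'E'
from h import *
f=[]
for i in range(6):
    cams.get_image("wrist"); f.append(r.observe()["force"])
print(np.round(f,1).tolist())
bubble("pics/w10.png")
if 9<np.mean(f,0)[2]<11.5: print(r.close_job())
E
```

```text
[[-5.9, -1.3, 10.5], [-6.0, -1.3, 11.2], [-5.2, -2.0, 11.1], [-4.9, -1.1, 11.2], [-4.7, -1.2, 11.8], [-4.9, -2.2, 10.6]]
vial 247 110 23 85 rings 136.7645011600928 167.91236162361622 bubble 151.08219178082192 145 157 offset mm (+ = lower rows) -0.6049723443302335 mm/px 0.481574007870177
the job is handed in; nothing more can be done
None
```

Job handed in after about 23 s: the level lies along the middle of the tray, the bubble reads about 0.6 mm off centre (within the rings), and the arm is off the knob, pressing the level at about 11 N; the knob's centre measured about 2 mm from where it started after the turning.

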